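# Purge the dust port, then set its damper to the working mark

### The arm

A 7-joint arm with a two-finger parallel gripper is mounted at the origin on the work surface. World frame = base frame: x ahead of the robot, y to its left, z up, the work surface at z = 0. Lengths are in m, angles in rad, forces in N, time in s.
With the tool pointing down it reaches from about 0.425 to 0.925 m from the base axis. Payload 6.8 kg.
Tool frame: the origin (TCP) lies on the front face of the gripper's body, between the roots of the fingers; the fingertips stand r.tip_reach ahead of it and the grasp point (between the pads) lies 61 mm ahead of it (r.tip_reach is the distance from the TCP to the fingertips, in m); x points along the fingers, y is the direction in which the jaws open and shut, and the axes are right-handed (so a half turn about x gives the same grasp; the last joint's range is limited). The gripper opens to 88 mm and grips with 3 to 60 N. Pads are 20 mm wide; open, the fingers measure 115 mm over their backs; the gripper's body (75 mm by 178 mm) begins 61 mm behind the grasp point.
Start: joints at [-1.362, 0.477, 0.022, 1.555, -0.011, 1.109, -0.083], TCP at [0.21, 0.641, 0.303] pointing down, gripper open.
Joint ranges: [-2.96, 2.96], [-0.34, 2.1], [-1.41, 1.46], [0.24, 2.44], [-1.37, 4.51], [0.17, 1.92], [-2.96, 2.96]. Speed limits (rad/s): [2.39, 2.39, 3.14, 3.14, 3.14, 3.14, 3.14].

### API

Orientations are given as a unit quaternion [w, x, y, z].
In Python, from workcell import sensors, get_image, camera_params, order, r gives the robot as it stands.
- The arm moves only by the shell command python3 -m creep 'ROWS' [OPENING]. ROWS is JSON, one flat list of numbers, 6 for each row, row after row: the shift along the tool's x, y, z in m, then the turn, a rotation vector about the tool's x, y, z in rad. A call has 1 to 5 rows; each row shifts and turns the commanded pose from where the row before left it, along the tool's axes as they then stand; what a row does not reach is not made up. A row lasts 1/10 s, in which the tool goes at most 50 mm and 8.59 degrees, less where a joint would pass 70% of its speed; a pose out of reach is approached as far as the arm can. A call with a gripper value outside its range is refused whole. OPENING is the closure, from -1 (fully open) to 1 (shut), so that 0 is half open, set as the call begins (- or left out, the last holds). The fingers move at their own pace and stop on an object; the grip force is fixed at half the most. Time passes only in rows, so rows that do not move let the fingers close. It gives the time, the measured TCP pose, the force and the opening at its end, in the units of the state.
- sensors.read_state(): the state, without advancing time (a new reading comes with each control period).
- get_image(name): name is "scene" or "top"; returns the picture (480x640x3 uint8, blue, green, red); there is no depth.
- camera_params(name): a dict with "fovy" (degrees; the focal length in pixels is half the picture's height over the tangent of half this angle, whatever the lens; pixels are square), "cx", "cy" (the principal point, pixels), "world_from_camera" (4x4, takes a point from camera to world coordinates). Camera axes: x right, y up, looking along -z (the intrinsics and any distortion apply to the point x, -y, -z); pixel columns grow to the right and rows downward; lengths in m; the calibration is good to about 2 mm. A picture is of the moment at which its call begins. camera_params takes no time and is no camera call.
- order.hand_in(): hands the job in, once; it reports no verdict.
The state is a dict: "t": time; "joint_positions": joint angles; "qvel": joint speeds; "tau": joint torques, N m; "position": TCP position; "orientation": TCP orientation; "contact_force": force on the tool from outside, world axes, zero at the start; "torque": the same for the moment, N m; "gripper_width": finger opening in m.
Only numpy, scipy, OpenCV 4.12 (cv2) and the standard library are available. Lean on these libraries where they do the work, as an engineer would, in place of code of your own. Each camera call takes 0.05 s, during which the arm holds its last target.

### The job

On the bench's dust-extraction port, push the damper's lever by its upright post all the way round to the open end stop (anticlockwise from above, the wide end of the wedge) to clear the chips, then push it back until the pointer stands at the long mark of the scale, and leave it there. Only push with the fingers: do not take the post between them, and leave the offcut, the jar and the glue bottle where they stand.

Things in the scene. Friction and masses are not known exactly. Their poses are not given: they have to be found in the camera images.
- shutter (a joint): Turn of the aluminium damper ring (radius 88 mm) with its lever, rad: 0 = closed stop, 1.05 = open stop, growing anticlockwise from above. Needs about 4 to 6 N on the post and stays where left. At 0.525 the lever lies along the housing's -x axis (towards the robot; housing turned up to 0.45 rad). Wedge under the lever on the grey apron: thin end closed, wide end open.
- damper: The damper's housing; origin on the ring's vertical axis (the pivot axis), mid-port, at bench height. Grey flange, radius 105 mm, 10 mm thick, with an apron reaching 192 mm from the axis on the lever side. Apart from the lever's post nothing on it stands over 30 mm above the bench.
- post (a point): What is pushed: upright black round post on the lever, 20 mm in diameter, from 26 to 78 mm above the bench; this point is its centre, 52 mm above the bench and 118 mm from the pivot axis. The flat steel lever arm below it is 14 mm wide, its top 26 mm above the bench.
- pointer (a point): Tip of the pointed steel end of the lever, 147 mm from the pivot axis on the same radius as the post, 20 mm above the bench.
- long_mark (a point): Where the pointer tip must be: in line with the scale's long mark, 147 mm from the pivot axis (4 mm short of the mark), 14 mm above the bench. The scale is a white curved plate with five black radial marks 20 mm apart; the middle one is long (32 mm) and broad, the others 11 mm. It is clamped elsewhere along the arc each time (joint value 0.22 to 0.83).
- offcut: Bystander: loose pine offcut, 50 x 70 x 45 mm, beside the apron; origin at the centre of its underside.
- jar: Bystander: loose clear jar with a steel cap, 56 mm in diameter, 75 mm tall, on the other side of the apron; origin at the centre of its underside.
- glue: Bystander: loose white glue bottle, 60 mm in diameter, 120 mm tall, beside the flange on the offcut side; origin at the centre of its underside.

How it is judged:
On the way, in this order (a step that is already met when the one before it is completed fails the run):
1. the lever is pushed round to the open end stop (value of joint shutter above 1.01 rad), for 0.1 s.
2. the pointer is back at the long mark (horizontal distance between pointer and long_mark below 0.006 m), for 0.2 s.
At the end, for the whole second after the job is handed in: The pointer tip is in line with the long mark within 6 mm along the arc, the ring is at rest, and the offcut, jar and glue bottle stand upright within 20 mm of where they were (horizontal distance between pointer and long_mark below 0.006 m and velocity of joint shutter between -0.03 and 0.03 rad/s and distance of each of offcut, jar, glue from where it was at the start of the episode below 0.02 m and angle between each of offcut, jar, glue's own z axis and vertical below 0.2 rad); the robot touches nothing.
It fails at once if a bystander (offcut, jar or glue bottle) is shifted, lifted or carried more than 20 mm (distance of any of offcut, jar, glue from where it was at the start of the episode above 0.02 m).
It fails at once if the lever's post is taken between the fingers (horizontal distance between the grasp point and post below 0.011 m and height (world z) of the grasp point below 0.085 m and contact force between the fingers and damper above 0.5 N).
It also fails if it takes over 51 s, if anything falls off the work surface, if the arm or the gripper's body presses on something with over 40 N, if the wrist force passes 120 N, or if a joint passes its speed limit or range.

## Working session

There is one attempt and no reset: what is moved stays moved. The work goes in short steps, Python scripts to look and compute and a shell command to move; the robot and the scene stay as the last step left them, time stands still between calls to the robot, and variables do not carry over. Pictures are saved under pics/ and viewed, and the job is handed in when it is done.

```bash
ls; mkdir -p pics; python3 - <<'E'
from workcell import sensors,get_image,camera_params,order,r
import cv2
for n in("scene","top"):
    cv2.imwrite(f"pics/{n}0.png",get_image(n)); print(n,camera_params(n))
s=sensors.read_state(); print(s); print(r.tip_reach)
E
```

```text
pics
scene {'fovy': 43.463255498865486, 'cx': 312.72248550347945, 'cy': 227.68050399770104, 'world_from_camera': array([[ 0.88079576, -0.3513358 ,  0.31743027,  0.94864071],
       [ 0.47338971,  0.63917656, -0.6060986 , -0.71124757],
       [ 0.01005015,  0.6841173 ,  0.72930276,  0.97245446],
       [ 0.        ,  0.        ,  0.        ,  1.        ]])}
top {'fovy': 49.57070391039726, 'cx': 319.8074845597235, 'cy': 233.49889398228666, 'world_from_camera': array([[ 0.02074327,  0.98360847, -0.17912036,  0.39788209],
       [-0.99974963,  0.02191032,  0.0045394 ,  0.03139976],
       [ 0.00838957,  0.17898135,  0.9838167 ,  0.98539399],
       [ 0.        ,  0.        ,  0.        ,  1.        ]])}
{'t': 0.1, 'joint_positions': array([-1.3620755 ,  0.47771869,  0.02233077,  1.55629658, -0.01150774,
        1.10934129, -0.08307716]), 'qvel': array([ 0.00131827, -0.00204538, -0.00094671, -0.00329474,  0.0010278 ,
        0.00022535, -0.00028677]), 'tau': array([ 3.68398221e-03, -5.84090209e+01,  1.53942078e+00, -2.73311448e+01,
       -5.42064034e-02,  1.30700623e-02,  4.05078629e-05]), 'position': array([0.21016146, 0.64102537, 0.30180143]), 'orientation': array([ 0.69820192,  0.11095159,  0.69830985, -0.11210342]), 'contact_force': array([ 0.84147447,  0.7561408 , -0.78993884]), 'torque': array([-0.04572432, -0.03429856, -0.04503854]), 'gripper_width': 0.08746231168560799}
0.08
```

View pics/scene0.png

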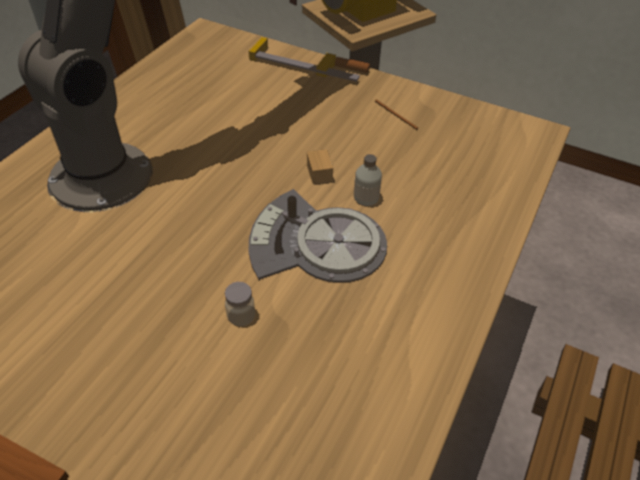

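View pics/top0.png

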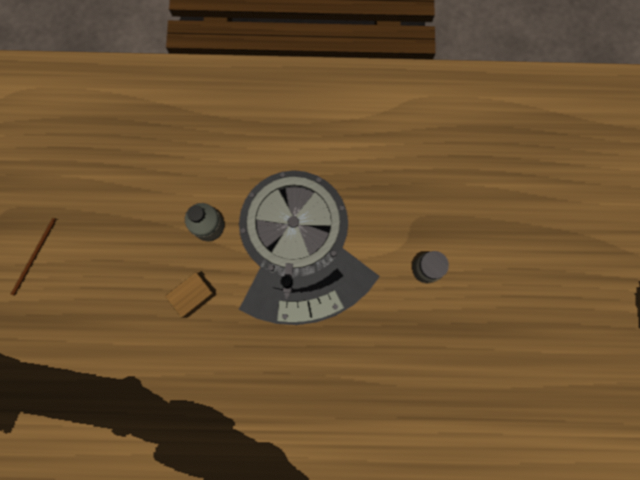

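```bash
python3 - <<'E'
import cv2,numpy as np
t=cv2.imread("pics/top0.png")[160:335,230:390]
s=cv2.imread("pics/scene0.png")[180:290,240:395]
cv2.imwrite("pics/t0z.png",cv2.resize(cv2.convertScaleAbs(t,alpha=1.6),None,fx=3.4,fy=3.4,interpolation=cv2.INTER_CUBIC))
cv2.imwrite("pics/s0z.png",cv2.resize(cv2.convertScaleAbs(s,alpha=1.6),None,fx=5,fy=5,interpolation=cv2.INTER_CUBIC))
E
```

```text
(no output)
```

View pics/t0z.png

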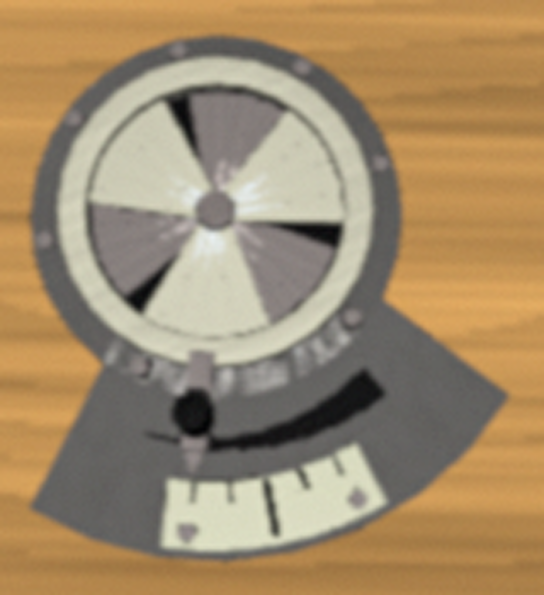

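View pics/s0z.png

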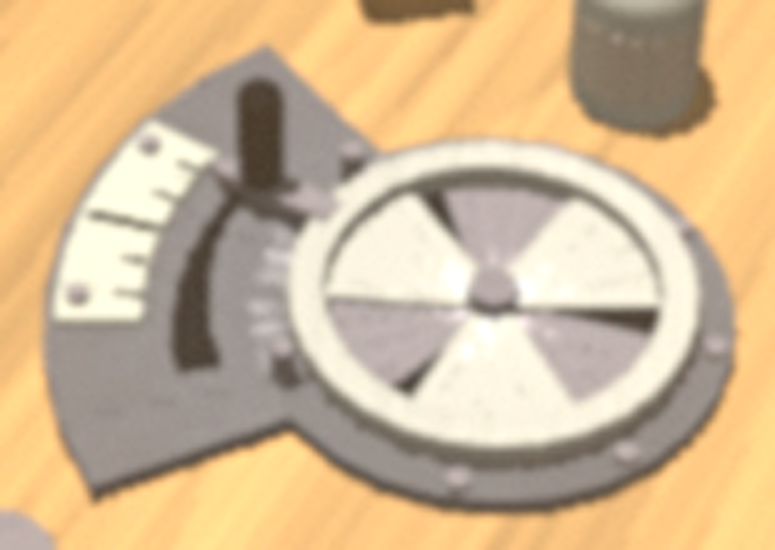

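```bash
cat > h.py <<'E'
import cv2,numpy as np
from workcell import camera_params
def ray(n,uv,z):
    p=camera_params(n);f=240/np.tan(np.radians(p['fovy']/2));M=np.array(p['world_from_camera'])
    uv=np.atleast_2d(uv).astype(float)
    d=np.c_[(uv[:,0]-p['cx'])/f,-(uv[:,1]-p['cy'])/f,-np.ones(len(uv))]@M[:3,:3].T
    o=M[:3,3];return (o+d*((z-o[2])/d[:,2])[:,None])[:,:2]
def circ(P):
    A=np.c_[2*P,np.ones(len(P))];c=np.linalg.lstsq(A,(P**2).sum(1),rcond=None)[0]
    return c[:2],np.sqrt(c[2]+c[:2]@c[:2])
def proj(n,P):
    p=camera_params(n);f=240/np.tan(np.radians(p['fovy']/2));M=np.linalg.inv(np.array(p['world_from_camera']))
    q=M[:3,:3]@np.array(P)+M[:3,3];return p['cx']+f*q[0]/-q[2],p['cy']-f*q[1]/-q[2]
E
python3 - <<'E'
from h import *
for n in("top","scene"):
    im=cv2.imread(f"pics/{n}0.png");hsv=cv2.cvtColor(im,cv2.COLOR_BGR2HSV)
    m=((hsv[...,1]<70)&(hsv[...,2]>110)).astype(np.uint8)
    k,l,st,ce=cv2.connectedComponentsWithStats(m)
    for i in range(1,k):
        if st[i,4]>150:print(n,st[i],ce[i])
    # ring = largest in region
    c0=(293,222) if n=="top" else (338,240)
    best=max(range(1,k),key=lambda i:st[i,4]*(abs(ce[i]-c0).sum()<40))
    c=max(cv2.findContours((l==best).astype(np.uint8),cv2.RETR_EXTERNAL,cv2.CHAIN_APPROX_NONE)[0],key=len)
    h=cv2.convexHull(c)[:,0]
    for z in(.02,.026):
        P=ray(n,h,z)
        for _ in range(4):
            cc,R=circ(P);e=abs(np.linalg.norm(P-cc,axis=1)-R);P=P[e<max(.0025,np.median(e)*2)]
        print(n,z,cc,R,len(P),len(h))
z=lambda u,v:(230+u/3.4,160+v/3.4)
zs=lambda u,v:(240+u/5,180+v/5)
print("corners top",ray("top",[z(33,508),z(507,397)],.01),"scene",ray("scene",[zs(265,46),zs(95,495)],.01))
print("mark top",ray("top",[z(267,483),z(277,535)],.014),"scene",ray("scene",[zs(152,230),zs(92,213)],.014))
print("posttop",ray("top",[z(193,412)],.078),ray("scene",[zs(260,92)],.078))
print("tip top",ray("top",[z(194,470)],.022))
E
```

```text
top [ 248  177   91   90 3260] [297.11748466 225.32730061]
top [257 191  35  33 705] [274.02411348 209.10212766]
top [ 278  291   65   31 1071] [309.07282913 308.46965453]
top 0.02 [0.59647938 0.07850703] 0.08631056339895056 40 40
top 0.026 [0.59524508 0.07821425] 0.08577413641896199 40 40
scene [258  53  55  14 187] [285.95187166  59.53475936]
scene [  483   162   157   313 24356] [572.63130235 293.95052554]
scene [356 165  23  16 237] [366.092827   173.89873418]
scene [249 202  38  44 737] [264.37042062 224.22116689]
scene [ 292  206   90   64 3706] [337.50674582 238.61926606]
scene [225 282  26  20 401] [237.54114713 291.58104738]
scene [570 436  19  44 420] [579.21904762 458.39285714]
scene 0.02 [0.58920025 0.08505972] 0.0932295955000184 20 33
scene 0.026 [0.59146455 0.08004337] 0.09264229437860433 20 33
corners top [[ 0.42900104  0.17254663]
 [ 0.49525881 -0.08634664]] scene [[ 0.43124263  0.17477539]
 [ 0.50181255 -0.08949083]]
mark top [[0.44504837 0.0451509 ]
 [0.4171587  0.03903578]] scene [[0.4479951  0.04515455]
 [0.41961498 0.04127197]]
posttop [[0.4772858  0.08308914]] [[0.48004335 0.08624234]]
tip top [[0.4508099  0.08472952]]
```

```bash
cat >> h.py <<'E'
from scipy.spatial.transform import Rotation as Ro
PIV=np.array([.5955,.079])
def plan(G=None,yaw=None,z=None):
    "tool-frame delta to tcp xy G, height z, heading (deg) of tool y"
    from workcell import sensors
    s=sensors.read_state();q=s['orientation'];R=Ro.from_quat(q[[1,2,3,0]])
    M=R.as_matrix();p=s['position'];h=np.degrees(np.arctan2(M[1,1],M[0,1]))
    print("t",s['t'],"p",p.round(4),"yaw_y",h.round(1),"xaxis",M[:,0].round(3),"zaxis",M[:,2].round(3),"F",s['contact_force'].round(1),"w",round(s['gripper_width'],4),"qd7",s['joint_positions'][[0,6]].round(2))
    if G is not None:
        g=np.array([*G,z if z is not None else p[2]]);print("shift tool",(M.T@(g-p)).round(4),"world",(g-p).round(4))
    if yaw is not None:
        T=np.c_[[0,0,-1.],[np.cos(np.radians(yaw)),np.sin(np.radians(yaw)),0],[0,0,0]];T[:,2]=np.cross(T[:,0],T[:,1])
        print("turn",Ro.from_matrix(M.T@T).as_rotvec().round(3))
E
python3 - <<'E'
from h import *
plan()
print("glue cap",ray("top",[(196,213)],.12),"offcut top",ray("top",[(188,294)],.045),"jar",ray("top",[(434,265)],.075))
for a in(150,177.7,192.5,210,224.8):
    a=np.radians(a);print(np.degrees(a),PIV+.118*np.array([np.cos(a),np.sin(a)]),"behind",PIV+.118*np.array([np.cos(a),np.sin(a)])+.03*np.array([np.sin(a),-np.cos(a)]))
E
```

```text
t 0.1 p [0.2102 0.641  0.3018] yaw_y 71.9 xaxis [-0.    -0.002 -1.   ] zaxis [ 0.95  -0.311  0.   ] F [ 0.8  0.8 -0.8] w 0.0875 qd7 [-1.36 -0.08]
glue cap [[0.58618727 0.23871098]] offcut top [[0.45333293 0.26159145]] jar [[ 0.51164569 -0.17539337]]
150.0 [0.493309 0.138   ] behind [0.508309   0.16398076]
177.7 [0.47759506 0.08373555] behind [0.47879902 0.11371138]
192.5 [0.48029707 0.05346013] behind [0.47380388 0.08274901]
210.00000000000003 [0.493309 0.02    ] behind [0.478309   0.04598076]
224.8 [ 0.51177065 -0.00414684] behind [0.49063163 0.01714029]
```

```bash
python3 -m creep '[0,-0.012,0.042,0.08,0,0, 0,-0.012,0.042,0.08,0,0, 0,-0.012,0.042,0.08,0,0, 0,-0.012,0.042,0.08,0,0, 0,-0.012,0.042,0.08,0,0]' 1 && python3 -m creep '[0,-0.012,0.042,0.08,0,0, 0,-0.012,0.042,0.08,0,0, 0,-0.012,0.042,0.08,0,0, 0,-0.012,0.042,0.08,0,0, 0,-0.012,0.042,0.08,0,0]'; python3 -c "
from h import *
plan((.479,.119),-2.3,.25)"
```

```text
t: 0.6
position: [0.3695, 0.4912, 0.3023]
orientation: [0.662, 0.249, 0.662, -0.249]
contact_force: [1.3, 0.4, -0.2]
gripper_width: 0.0511
t: 1.1
position: [0.4565, 0.2923, 0.3024]
orientation: [0.599, 0.376, 0.599, -0.376]
contact_force: [0.6, -0.2, 0.7]
gripper_width: 0.0114
t 1.1 p [0.4565 0.2923 0.3024] yaw_y 25.8 xaxis [-0. -0. -1.] zaxis [ 0.435 -0.9    0.   ] F [ 0.6 -0.2  0.7] w 0.0114 qd7 [-0.94 -0.14]
shift tool [ 0.0524 -0.0551  0.1658] world [ 0.0225 -0.1733 -0.0524]
turn [0.49 0.   0.  ]
```

```bash
python3 -m creep '[0,-0.015,0.033,0.1,0,0, 0,-0.01,0.033,0.1,0,0, 0,-0.005,0.033,0.1,0,0, 0,0,0.033,0.1,0,0, 0,0.003,0.03,0.09,0,0]'; python3 -c "
from h import *
plan((.479,.119),-2.3,.25)"
```

```text
t: 1.6
position: [0.4719, 0.1262, 0.3025]
orientation: [-0.49, -0.51, -0.49, 0.51]
contact_force: [0.9, -0.3, -0.2]
gripper_width: 0.0005
t 1.6 p [0.4719 0.1262 0.3025] yaw_y -2.3 xaxis [-0. -0. -1.] zaxis [-0.04  -0.999  0.   ] F [ 0.9 -0.3 -0.2] w 0.0005 qd7 [-0.81 -0.33]
shift tool [0.0525 0.0074 0.0069] world [ 0.0071 -0.0072 -0.0525]
turn [-0.  0.  0.]
```

```bash
python3 -m creep '[0.04,0.004,0.003,0,0,0, 0.04,0.003,0.004,0,0,0, 0.04,0,0,0,0,0, 0.03,0,0,0,0,0, 0.02,0,0,0,0,0]'; python3 - <<'E'
from h import *
from workcell import get_image
plan((.479,.119),-2.3,.13)
cv2.imwrite("pics/s1.png",cv2.resize(get_image("scene")[130:300,200:420],None,fx=3.4,fy=3.4,interpolation=cv2.INTER_CUBIC))
E
```

```text
t: 2.1
position: [0.4776, 0.1202, 0.1303]
orientation: [-0.491, -0.508, -0.491, 0.51]
contact_force: [0.1, 0.4, 0.6]
gripper_width: 0.0003
t 2.1 p [0.4776 0.1202 0.1303] yaw_y -2.1 xaxis [-0.003 -0.001 -1.   ] zaxis [-0.036 -0.999  0.002] F [0.1 0.4 0.6] w 0.0003 qd7 [-0.68 -0.13]
shift tool [0.0003 0.0014 0.0012] world [ 0.0014 -0.0012 -0.0003]
turn [0.004 0.002 0.003]
```

View pics/s1.png

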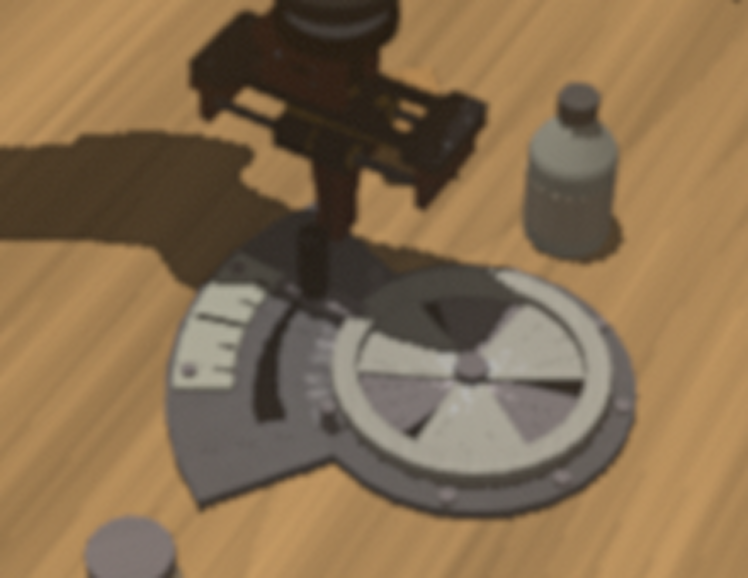

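The fingers stand just behind the post (finger at about (335,220), post at (312,260) in the crop), clear of everything else. Now push.

```bash
python3 -m creep '[0,0.001,0.007,0,0,0, 0,0,0.007,0,0,0, 0,-0.001,0.0071,-0.06,0,0, 0,-0.001,0.0071,-0.06,0,0, 0,-0.001,0.0071,-0.06,0,0]';python3 -m creep '[0,-0.001,0.0071,-0.06,0,0, 0,-0.001,0.0071,-0.06,0,0, 0,-0.001,0.0071,-0.06,0,0, 0,-0.001,0.0071,-0.06,0,0, 0,-0.001,0.0071,-0.06,0,0]'; python3 - <<'E'
from h import *
from workcell import get_image
cv2.imwrite("pics/s2.png",cv2.resize(get_image("scene")[130:300,200:420],None,fx=3.4,fy=3.4,interpolation=cv2.INTER_CUBIC))
a=np.radians(224.8);t=np.array([-np.sin(a),np.cos(a)])
plan(PIV+.118*np.array([np.cos(a),np.sin(a)])-.02*t,44.8,.13)
E
```

```text
t: 2.65
position: [0.4768, 0.0861, 0.1338]
orientation: [0.535, 0.463, 0.536, -0.461]
contact_force: [-0.5, 4.6, -4.1]
gripper_width: 0.0004
t: 3.15
position: [0.4801, 0.0501, 0.1337]
orientation: [0.598, 0.377, 0.599, -0.377]
contact_force: [-4.2, 3.3, 1.0]
gripper_width: 0.0005
t 3.2 p [0.4805 0.0487 0.1338] yaw_y 25.7 xaxis [-0.001  0.001 -1.   ] zaxis [ 0.433 -0.901 -0.001] F [-4.2  2.1 -1.4] w 0.0005 qd7 [-0.44  0.4 ]
shift tool [ 0.0037 -0.0013  0.0422] world [ 0.0172 -0.0386 -0.0038]
turn [-0.334 -0.001  0.   ]
```

View pics/s2.png

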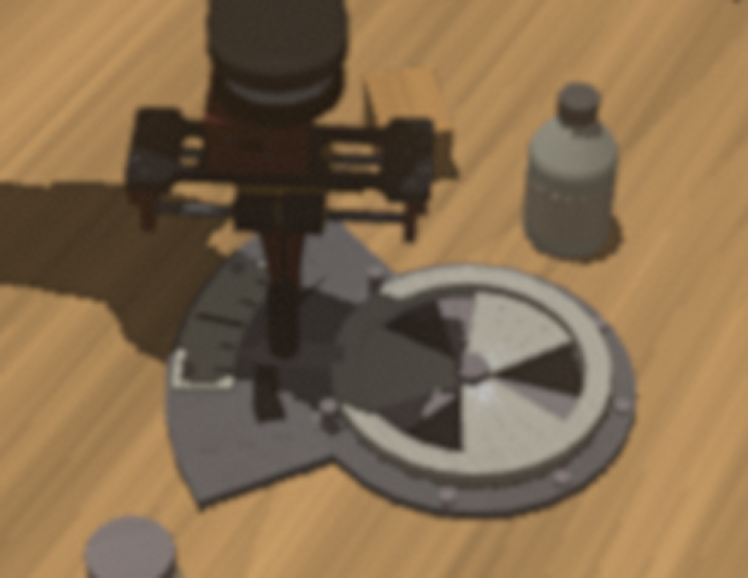

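The lever is turning with the fingers; the post stays in front of them (crop ~(283,320)). Carry on to the stop.

```bash
python3 -m creep '[0.002,-0.001,0.0071,-0.06,0,0, 0.002,-0.001,0.0071,-0.06,0,0, 0,-0.001,0.0071,-0.06,0,0, 0,-0.001,0.0071,-0.06,0,0, 0,-0.001,0.0071,-0.06,0,0]';python3 -m creep '[0,-0.0005,0.004,-0.03,0,0, 0,0,0.002,0,0,0]'; python3 -m creep '[0,0,0.003,0,0,0, 0,0,0,0,0,0]'; python3 - <<'E'
from h import *
from workcell import get_image
cv2.imwrite("pics/s3.png",cv2.resize(get_image("scene")[130:300,200:420],None,fx=3.4,fy=3.4,interpolation=cv2.INTER_CUBIC))
a=np.radians(224.8);t=np.array([-np.sin(a),np.cos(a)])
plan(PIV+.118*np.array([np.cos(a),np.sin(a)])-.02*t,44.8,.13)
E
```

```text
t: 3.7
position: [0.4952, 0.0174, 0.1298]
orientation: [0.647, 0.284, 0.648, -0.283]
contact_force: [-4.6, 2.8, 3.0]
gripper_width: 0.0003
t: 3.9
position: [0.4992, 0.012, 0.1297]
orientation: [0.651, 0.275, 0.652, -0.275]
contact_force: [-4.2, 2.2, 3.6]
gripper_width: 0.0002
t: 4.1
position: [0.4999, 0.0116, 0.1292]
orientation: [0.65, 0.275, 0.653, -0.275]
contact_force: [-8.9, 7.0, 7.8]
gripper_width: 0.0002
t 4.15 p [0.4998 0.0117 0.1292] yaw_y 44.3 xaxis [-0.004  0.002 -1.   ] zaxis [ 0.698 -0.716 -0.004] F [-8.7  5.3  7.8] w 0.0008 qd7 [-0.28  0.75]
shift tool [-0.0008 -0.0027 -0.0004] world [-0.0022 -0.0016  0.0008]
turn [-0.009 -0.004  0.002]
```

View pics/s3.png

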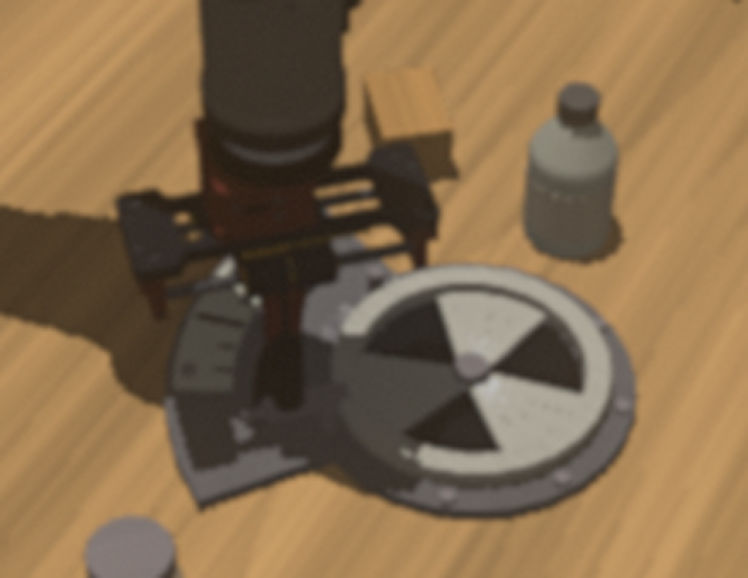

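Force has risen while motion stopped; the sectors look fully open. A bit more push to confirm the stop.

```bash
python3 -m creep '[0,0,0.003,0,0,0, 0,0,0.003,0,0,0, 0,0,0,0,0,0, 0,0,0,0,0,0]'; python3 -c "
from h import *
plan()"
```

```text
t: 4.55
position: [0.5006, 0.011, 0.1288]
orientation: [0.647, 0.274, 0.657, -0.273]
contact_force: [-20.7, 17.2, 19.7]
gripper_width: 0.0005
t 4.55 p [0.5006 0.011  0.1288] yaw_y 44.5 xaxis [-0.012  0.005 -1.   ] zaxis [ 0.701 -0.713 -0.012] F [-20.7  17.2  19.7] w 0.0005 qd7 [-0.27  0.76]
```

Solid stop. Back off, lift, and look.

```bash
python3 -m creep '[0,0,-0.02,0,0,0, 0,0,-0.01,0,0,0, -0.04,0,0,0,0,0, -0.04,0,0,0,0,0, -0.03,-0.02,0,0,0,0]'; python3 - <<'E'
from h import *
from workcell import get_image
plan()
for n in("scene","top"):cv2.imwrite(f"pics/{n}4.png",get_image(n))
im=cv2.imread("pics/top4.png");cv2.imwrite("pics/t4z.png",cv2.resize(cv2.convertScaleAbs(im[160:335,230:390],alpha=1.6),None,fx=3.4,fy=3.4,interpolation=cv2.INTER_CUBIC))
im=cv2.imread("pics/scene4.png");cv2.imwrite("pics/s4z.png",cv2.resize(cv2.convertScaleAbs(im[180:290,240:395],alpha=1.6),None,fx=5,fy=5,interpolation=cv2.INTER_CUBIC))
E
```

```text
t: 5.05
position: [0.4733, 0.0146, 0.2418]
orientation: [0.654, 0.275, 0.65, -0.273]
contact_force: [0.6, -0.5, -0.4]
gripper_width: 0.0005
t 5.05 p [0.4733 0.0146 0.2418] yaw_y 44.4 xaxis [ 0.006  0.001 -1.   ] zaxis [ 0.7   -0.714  0.004] F [ 0.6 -0.5 -0.4] w 0.0005 qd7 [-0.35  0.68]
```

View pics/t4z.png

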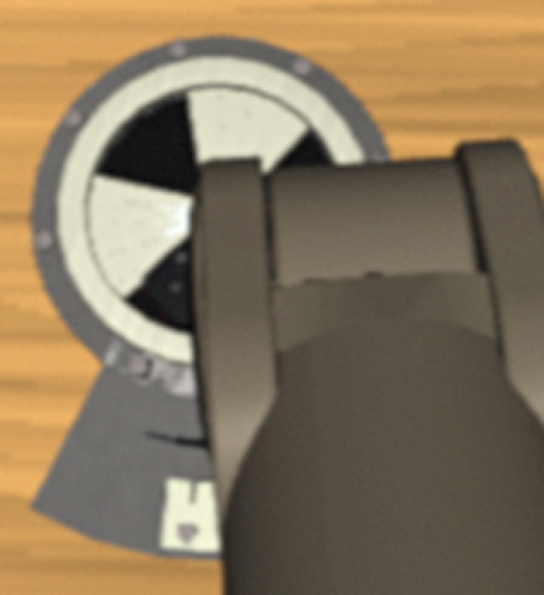

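View pics/s4z.png

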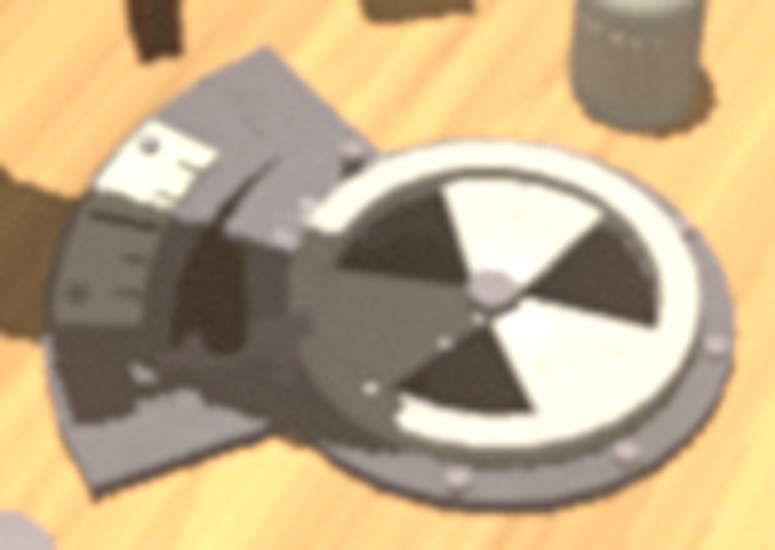

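```bash
python3 - <<'E'
from h import *
P=ray("scene",[(240+225/5,180+235/5)],.078)[0];print(P,np.degrees(np.arctan2(*(P-PIV)[::-1]))%360,np.linalg.norm(P-PIV))
P=ray("scene",[(240+145/5,180+374/5)],.02)[0];print(P,np.degrees(np.arctan2(*(P-PIV)[::-1]))%360,np.linalg.norm(P-PIV))
a=np.radians(224.8);t=np.array([-np.sin(a),np.cos(a)])
plan(PIV+.118*np.array([np.cos(a),np.sin(a)])+.034*t,44.8,.2)
E
```

```text
[0.50891774 0.00656355] 219.91652635240354 0.1128872348923348
[ 0.4910139  -0.03157993] 226.6230232201157 0.1521356818886149
t 5.15 p [0.4723 0.0117 0.2428] yaw_y 44.1 xaxis [ 0.008  0.001 -1.   ] zaxis [ 0.696 -0.718  0.005] F [ 0.  -0.1 -0.5] w 0.0004 qd7 [-0.35  0.68]
shift tool [0.0433 0.0174 0.0726] world [ 0.0634 -0.0399 -0.0428]
turn [-0.012  0.005 -0.007]
```

```bash
python3 -m creep '[0.0,0.004,0.018,-0.004,0.002,-0.002, 0.013,0.004,0.018,-0.004,0.002,-0.002, 0.015,0.004,0.018,-0.004,0.001,-0.002, 0.015,0.005,0.018,0,0,-0.001, 0,0,0.002,0,0,0]'; python3 -m creep '[0.02,0,0,0,0,0, 0.02,0,0,0,0,0, 0.015,0,0,0,0,0, 0.01,0,0,0,0,0, 0.005,0,0,0,0,0]'; python3 - <<'E'
from h import *
from workcell import get_image
a=np.radians(224.8);t=np.array([-np.sin(a),np.cos(a)])
plan(PIV+.118*np.array([np.cos(a),np.sin(a)])+.034*t,44.8,.13)
cv2.imwrite("pics/s5.png",cv2.resize(get_image("scene")[130:300,200:420],None,fx=3.4,fy=3.4,interpolation=cv2.INTER_CUBIC))
E
```

```text
t: 5.65
position: [0.5354, -0.0284, 0.1934]
orientation: [0.65, 0.269, 0.656, -0.273]
contact_force: [-0.3, -0.9, -0.9]
gripper_width: 0.0005
t: 6.15
position: [0.5337, -0.0269, 0.1249]
orientation: [0.651, 0.269, 0.656, -0.272]
contact_force: [0.5, 0.8, 0.2]
gripper_width: 0.0004
t 6.15 p [ 0.5337 -0.0269  0.1249] yaw_y 45.0 xaxis [-0.009 -0.001 -1.   ] zaxis [ 0.707 -0.707 -0.005] F [0.5 0.8 0.2] w 0.0004 qd7 [-0.22  0.86]
shift tool [-0.0052  0.0005  0.0024] world [ 0.0021 -0.0013  0.0051]
turn [ 0.004 -0.005  0.008]
```

View pics/s5.png

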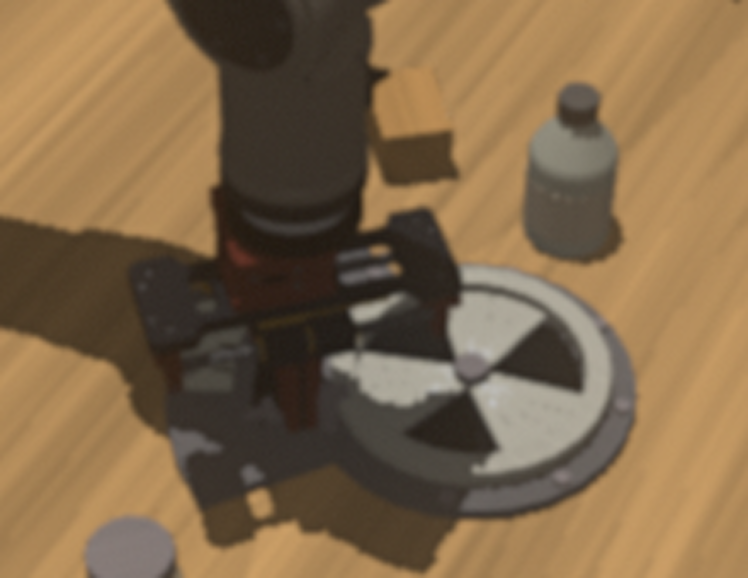

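```bash
python3 -m creep '[-0.003,0,-0.006,0,0,0, 0,0,-0.006,0,0,0, 0,-0.001,-0.0071,0.06,0,0, 0,-0.001,-0.0071,0.06,0,0, 0,-0.001,-0.0071,0.06,0,0]'; python3 -m creep '[0,-0.001,-0.0071,0.06,0,0, 0,-0.001,-0.0071,0.06,0,0, 0,-0.001,-0.0071,0.06,0,0, 0,-0.001,-0.0071,0.06,0,0]'; python3 - <<'E'
from h import *
a=np.radians(192.5);t=np.array([-np.sin(a),np.cos(a)])
plan(PIV+.118*np.array([np.cos(a),np.sin(a)])+.02*t,12.5,.128)
E
```

```text
t: 6.7
position: [0.5103, -0.0053, 0.1296]
orientation: [0.625, 0.328, 0.627, -0.33]
contact_force: [4.3, -3.1, -3.2]
gripper_width: 0.0003
t: 7.1
position: [0.493, 0.0175, 0.1297]
orientation: [0.581, 0.4, 0.583, -0.403]
contact_force: [3.9, -4.1, -4.9]
gripper_width: 0.0005
t 7.1 p [0.493  0.0175 0.1297] yaw_y 20.8 xaxis [-0.004 -0.002 -1.   ] zaxis [ 0.355 -0.935  0.001] F [ 3.9 -4.1 -4.9] w 0.0005 qd7 [-0.41  0.43]
shift tool [ 0.0017 -0.002  -0.0183] world [-0.0083  0.0164 -0.0017]
turn [0.144 0.001 0.004]
```

```bash
python3 -m creep '[0,-0.001,-0.006,0.05,0,0, 0,-0.001,-0.006,0.05,0,0, 0,0,0,0,0,0]'; python3 - <<'E'
from h import *
from workcell import get_image
a=np.radians(192.5);t=np.array([-np.sin(a),np.cos(a)])
plan(PIV+.118*np.array([np.cos(a),np.sin(a)])+.02*t,12.5,.128)
im=get_image("scene");cv2.imwrite("pics/scene6.png",im);cv2.imwrite("pics/s6.png",cv2.resize(cv2.convertScaleAbs(im[180:290,240:395],alpha=2.2),None,fx=5,fy=5,interpolation=cv2.INTER_CUBIC))
E
```

```text
t: 7.4
position: [0.4867, 0.0292, 0.1297]
orientation: [0.561, 0.428, 0.563, -0.431]
contact_force: [1.4, -1.3, 1.1]
gripper_width: 0.0005
t 7.4 p [0.4867 0.0292 0.1297] yaw_y 15.2 xaxis [-0.005 -0.001 -1.   ] zaxis [ 0.263 -0.965 -0.   ] F [ 1.4 -1.3  1.1] w 0.0005 qd7 [-0.46  0.33]
shift tool [ 0.0017 -0.0008 -0.0051] world [-0.0021  0.0048 -0.0017]
turn [ 0.048 -0.     0.005]
```

View pics/s6.png

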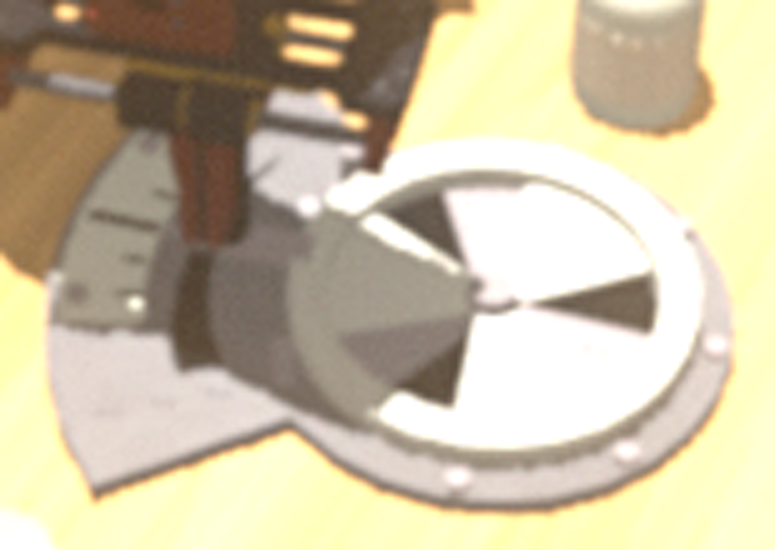

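```bash
python3 -m creep '[0,0,0.015,0,0,0, 0,0,0.01,0,0,0, -0.045,0,0,0,0,0, -0.045,0,0,0,0,0, -0.04,0,0.02,0,0,0]';python3 -m creep '[0,0,0.045,0,0,0, 0,0,0.045,0,0,0, 0,0,0.045,0,0,0, 0,0,0.045,0,0,0, 0,0,0.03,0,0,0]'; python3 - <<'E'
from h import *
from workcell import get_image
plan()
for n in("scene","top"):cv2.imwrite(f"pics/{n}7.png",get_image(n))
im=cv2.imread("pics/top7.png");cv2.imwrite("pics/t7z.png",cv2.resize(cv2.convertScaleAbs(im[160:335,230:390],alpha=1.6),None,fx=3.4,fy=3.4,interpolation=cv2.INTER_CUBIC))
im=cv2.imread("pics/scene7.png");cv2.imwrite("pics/s7z.png",cv2.resize(cv2.convertScaleAbs(im[180:290,240:395],alpha=1.6),None,fx=5,fy=5,interpolation=cv2.INTER_CUBIC))
E
```

```text
t: 7.95
position: [0.4981, -0.0132, 0.2603]
orientation: [0.56, 0.426, 0.565, -0.43]
contact_force: [0.8, 0.7, 0.2]
gripper_width: 0.0002
t: 8.45
position: [0.5536, -0.2209, 0.2587]
orientation: [0.559, 0.428, 0.563, -0.432]
contact_force: [-0.2, -0.9, 0.1]
gripper_width: 0.0006
t 8.45 p [ 0.5536 -0.2209  0.2587] yaw_y 15.1 xaxis [-0.009 -0.002 -1.   ] zaxis [ 0.261 -0.965 -0.   ] F [-0.2 -0.9  0.1] w 0.0006 qd7 [-0.1   0.75]
```

View pics/t7z.png

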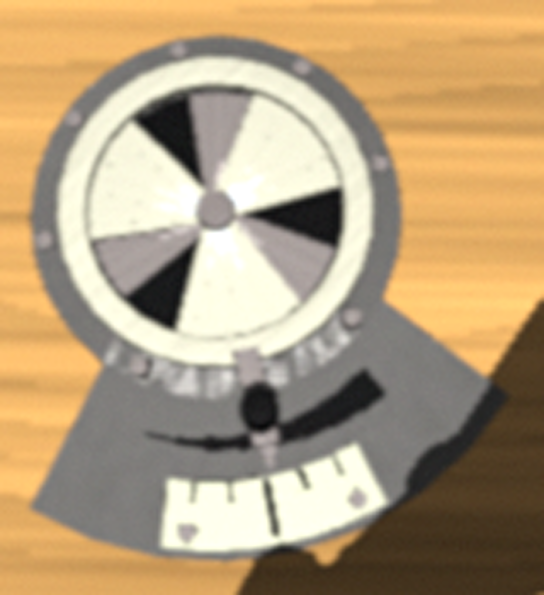

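View pics/s7z.png

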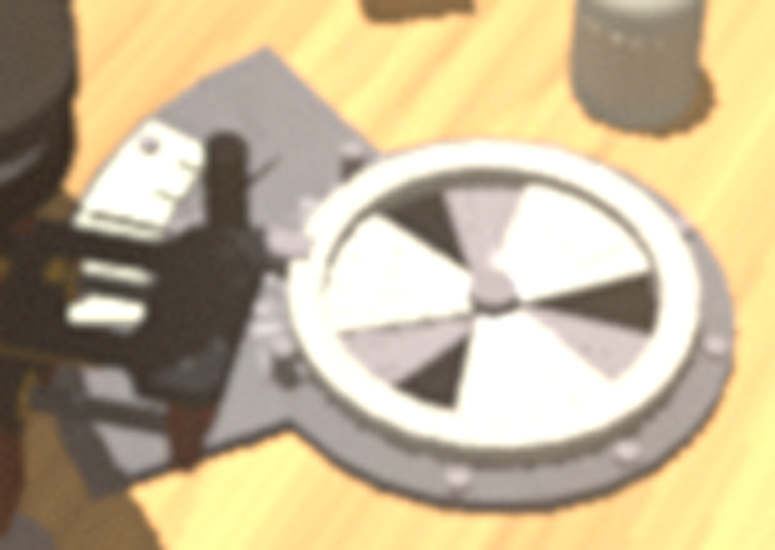

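```bash
python3 - <<'E'
from h import *
im=cv2.imread("pics/top7.png")
cv2.imwrite("pics/t7y.png",cv2.resize(cv2.convertScaleAbs(im[262:324,280:345],alpha=1.7),None,fx=9,fy=9,interpolation=cv2.INTER_CUBIC))
g=im[...,:].astype(int).sum(2)
print(g[280:305,300:318])
E
```

```text
[[157  87  57  54  50  55  53  53  59  51  49  99 183 231 240 243 244 235]
 [162  93  51  54  57  62  60  61  58  54  47  96 185 233 246 239 229 208]
 [180 107  60  51  63  60  63  64  59  52  43 100 184 233 236 220 184 144]
 [205 138  70  50  55  61  64  59  53  41  45 100 170 200 190 162 119  76]
 [225 177 101  44  37  47  49  44  29  34  52  90 120 130 113  92  75  53]
 [237 206 142  71  37  31  19  18  36  89 129 120  88  72  60  57  56  51]
 [234 216 168 121  98  89  74  87 128 189 229 189 110  67  52  55  53  56]
 [192 166 147 158 194 207 202 208 253 284 289 231 135  69  52  50  56  62]
 [112  88  93 158 249 299 302 307 307 316 305 243 146  75  52  54  70  84]
 [ 61  55  65 135 250 317 334 329 314 302 283 229 147  97  96 113 127 151]
 [ 54  45  52 109 210 278 300 301 292 278 250 202 160 148 172 194 209 214]
 [ 89  73  86 127 184 227 253 279 297 303 283 240 208 216 225 234 238 237]
 [165 146 159 194 215 227 258 294 318 324 309 269 239 238 237 241 238 234]
 [223 215 221 235 233 235 251 285 315 322 297 259 241 239 241 236 236 236]
 [240 242 239 235 234 237 237 263 297 306 279 246 234 238 236 238 235 233]
 [241 238 236 234 233 234 240 260 291 309 278 248 231 233 234 232 232 227]
 [238 237 235 233 233 235 235 249 278 295 276 248 231 232 230 233 234 236]
 [240 233 230 236 230 230 232 242 255 272 258 239 232 238 251 264 263 250]
 [233 236 228 229 224 226 232 235 244 254 261 269 289 310 339 360 346 274]
 [232 233 224 215 206 225 250 262 272 302 338 371 396 424 448 455 435 340]
 [247 265 269 268 274 301 325 307 306 380 438 461 469 481 485 488 482 417]
 [338 362 387 409 423 438 416 313 267 372 463 487 485 484 485 487 487 455]
 [447 456 463 478 484 490 448 308 198 305 431 481 484 483 482 483 485 475]
 [486 487 485 488 489 488 449 316 172 233 397 469 485 482 484 480 481 474]
 [488 486 483 483 483 484 453 341 182 212 380 466 486 484 483 482 478 467]]
```

View pics/t7y.png

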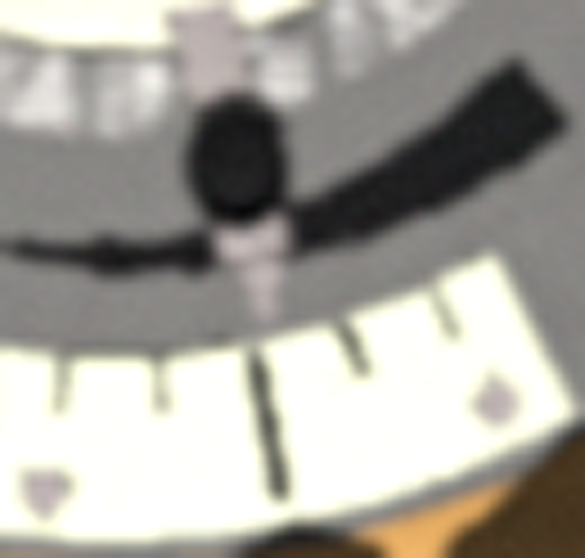

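```bash
cat >> h.py <<'E'
def lever(im):
    g=im.astype(float).sum(2)
    g=cv2.resize(g,None,fx=1,fy=1)
    return g
def markfit(im,rows=range(303,316)):
    g=im.astype(float).sum(2);pts=[]
    for v in rows:
        u=np.arange(304,316);w=np.clip(440-g[v,304:316],0,None);pts.append(((u*w).sum()/w.sum(),v))
    return ray("top",pts,.014)
def ang(P):
    d=np.atleast_2d(P)-PIV;return np.degrees(np.arctan2(d[:,1],d[:,0]))%360,np.hypot(d[:,0],d[:,1])
E
python3 - <<'E'
from h import *
im=cv2.imread("pics/top7.png")
P=markfit(im);a,rr=ang(P);print("mark",a.round(2),rr.round(4),a.mean())
g=im.astype(float).sum(2);pts=[]
for v in range(292,298):
    u=np.arange(303,314);w=np.clip(g[v,303:314]-245,0,None);pts.append(((u*w).sum()/w.sum(),v))
print(np.round(pts,2));a,rr=ang(ray("top",pts,.022));print("tip",a.round(2),rr.round(4))
# post
m=np.zeros(g.shape,np.uint8);m[270:288,296:316]=(g[270:288,296:316]<75)
print("posttop", ang(ray("top",[(306.3,278.5)],.078)))
d=np.polyfit(P[:,1]*0+P[:,0],P[:,1],1);print("line miss of pivot mm",1e3*(np.polyval(d,PIV[0])-PIV[1]))
E
```

```text
mark [192.38 192.33 192.26 192.25 192.35 192.4  192.35 192.28 192.29 192.36
 192.38 192.36 192.29] [0.1558 0.1577 0.1595 0.1614 0.1633 0.1652 0.167  0.1689 0.1707 0.1726
 0.1745 0.1764 0.1782] 192.32916567630218
[[308.68 292.  ]
 [308.66 293.  ]
 [308.69 294.  ]
 [308.77 295.  ]
 [308.97 296.  ]
 [309.06 297.  ]]
tip [194.31 194.13 193.98 193.88 193.87 193.78] [0.1367 0.1384 0.1402 0.1421 0.1439 0.1458]
posttop (array([194.82424025]), array([0.11669413]))
line miss of pivot mm 0.3326192545389933
```

Pointer tip (top image ~(309,297)) is about 2° (4–5 mm) short of the long mark (~(308.4,303) to (311,316)). Go back for a small final nudge.

```bash
python3 -m creep '[0,0,-0.045,0,0,0, 0,0,-0.045,0,0,0, 0,0,-0.045,0,0,0, 0,0,-0.045,0,0,0, 0,0,-0.025,0,0,0]'; python3 -c "
from h import *
plan((.4867+.263*.022,.0292-.965*.022),13.5,.13)"
```

```text
t: 9.05
position: [0.4982, -0.0149, 0.2584]
orientation: [0.56, 0.426, 0.566, -0.43]
contact_force: [0.7, -0.5, 0.1]
gripper_width: 0.0006
t 9.05 p [ 0.4982 -0.0149  0.2584] yaw_y 15.6 xaxis [-0.01   0.001 -1.   ] zaxis [ 0.268 -0.963 -0.003] F [ 0.7 -0.5  0.1] w 0.0006 qd7 [-0.47  0.32]
shift tool [ 0.1285  0.0019 -0.0231] world [-0.0057  0.0229 -0.1284]
turn [ 0.036 -0.003  0.01 ]
```

```bash
python3 -m creep '[0.03,0.001,-0.005,0.01,0,0.004, 0.035,0.001,-0.006,0.01,0,0.004, 0.03,0,-0.006,0.01,0,0, 0.023,0,-0.004,0,0,0, 0.01,0,0,0,0,0]'; python3 -c "
from h import *
plan((.4867+.263*.004,.0292-.965*.004),12.6,.13)"
```

```text
t: 9.55
position: [0.4944, 0.0028, 0.1288]
orientation: [0.554, 0.436, 0.558, -0.438]
contact_force: [-1.6, 0.6, 0.3]
gripper_width: 0.0005
t 9.55 p [0.4944 0.0028 0.1288] yaw_y 13.7 xaxis [-0.005  0.001 -1.   ] zaxis [ 0.236 -0.972 -0.002] F [-1.6  0.6  0.3] w 0.0005 qd7 [-0.42  0.38]
shift tool [-0.0011 -0.0011 -0.0235] world [-0.0067  0.0225  0.0012]
turn [ 0.019 -0.002  0.005]
```

```bash
python3 -m creep '[0,0,-0.008,0.01,0,0, 0,0,-0.008,0.01,0,0, 0,-0.001,-0.006,0,0,0, 0,0,0,0,0,0]'; python3 -c "
from h import *
e=np.array([np.cos(np.radians(102.5)),np.sin(np.radians(102.5))])
plan(np.array([.4867,.0292])+.0043*e,12.5,.13)"
```

```text
t: 9.95
position: [0.4906, 0.024, 0.1316]
orientation: [0.551, 0.443, 0.552, -0.442]
contact_force: [-1.2, 0.5, -0.7]
gripper_width: 0.0004
t 9.95 p [0.4906 0.024  0.1316] yaw_y 12.5 xaxis [ 0.001  0.002 -1.   ] zaxis [ 0.216 -0.976 -0.001] F [-1.2  0.5 -0.7] w 0.0004 qd7 [-0.47  0.32]
shift tool [ 0.0016 -0.0027 -0.0102] world [-0.0049  0.0094 -0.0016]
turn [-0.    -0.001 -0.001]
```

```bash
python3 -m creep '[0,-0.001,-0.005,0,0,0, 0,-0.001,-0.004,0,0,0, 0,0,-0.002,0,0,0, 0,0,0,0,0,0]'; python3 -c "
from h import *
e=np.array([np.cos(np.radians(102.5)),np.sin(np.radians(102.5))])
plan(np.array([.4867,.0292])+.0043*e,12.5,.13)"
```

```text
t: 10.35
position: [0.4865, 0.0326, 0.131]
orientation: [0.551, 0.443, 0.551, -0.443]
contact_force: [1.1, -1.9, 1.9]
gripper_width: 0.0002
t 10.35 p [0.4865 0.0326 0.131 ] yaw_y 12.4 xaxis [ 0.  0. -1.] zaxis [ 0.214 -0.977 -0.   ] F [ 1.1 -1.9  1.9] w 0.0002 qd7 [-0.5  0.3]
shift tool [ 0.001  -0.0005 -0.0009] world [-0.0007  0.0008 -0.001 ]
turn [-0.003 -0.    -0.   ]
```

```bash
python3 -m creep '[0,0,0.015,0,0,0, 0,0,0.01,0,0,0, -0.045,0,0,0,0,0, -0.045,0,0,0,0,0, -0.04,0,0.02,0,0,0]';python3 -m creep '[0,0,0.045,0,0,0, 0,0,0.045,0,0,0, 0,0,0.045,0,0,0, 0,0,0.045,0,0,0, 0,0,0.045,0,0,0]'; python3 - <<'E'
from h import *
from workcell import get_image
plan()
im=get_image("top");cv2.imwrite("pics/top8.png",im);cv2.imwrite("pics/t8y.png",cv2.resize(cv2.convertScaleAbs(im[262:324,280:345],alpha=1.7),None,fx=9,fy=9,interpolation=cv2.INTER_CUBIC))
P=markfit(im);a,rr=ang(P);print("mark",a.round(2))
g=im.astype(float).sum(2);pts=[]
for v in range(292,299):
    u=np.arange(301,314);w=np.clip(g[v,301:314]-245,0,None);pts.append(((u*w).sum()/w.sum(),v))
print(np.round(pts,2));a,rr=ang(ray("top",pts,.022));print("tip",a.round(2),rr.round(4))
E
```

```text
t: 10.85
position: [0.4954, -0.0095, 0.262]
orientation: [0.551, 0.442, 0.553, -0.442]
contact_force: [1.9, 0.8, 0.5]
gripper_width: 0.0004
t: 11.35
position: [0.544, -0.2325, 0.2602]
orientation: [0.55, 0.443, 0.552, -0.443]
contact_force: [1.2, -0.3, 0.3]
gripper_width: 0.0006
t 11.35 p [ 0.544  -0.2325  0.2602] yaw_y 12.4 xaxis [-0.001  0.002 -1.   ] zaxis [ 0.214 -0.977 -0.002] F [ 1.2 -0.3  0.3] w 0.0006 qd7 [-0.11  0.75]
mark [192.39 192.33 192.26 192.24 192.35 192.4  192.36 192.29 192.28 192.36
 192.4  192.36 192.29]
[[306.38 292.  ]
 [306.64 293.  ]
 [306.72 294.  ]
 [306.88 295.  ]
 [307.2  296.  ]
 [307.14 297.  ]
 [311.98 298.  ]]
tip [192.57 192.62 192.53 192.5  192.59 192.41 195.65] [0.1358 0.1377 0.1395 0.1413 0.1433 0.145  0.1488]
```

View pics/t8y.png

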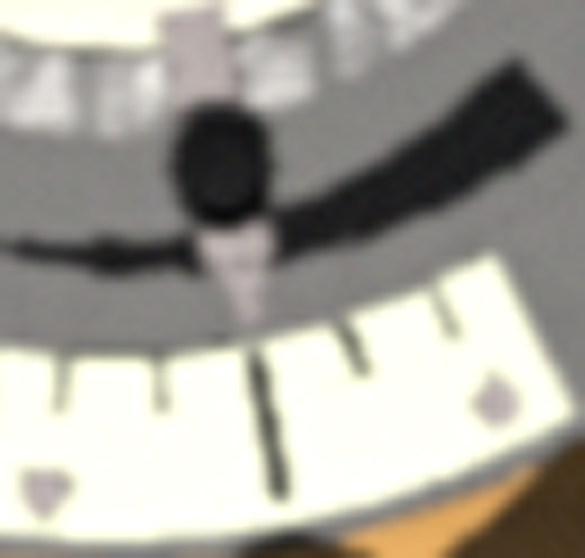

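Pointer now at crop (250,310), in line with the mark ((255,350)–(280,495)): about 0.2°, 0.5 mm. Check the bystanders, then hand in.

```bash
python3 - <<'E'
import cv2,numpy as np
a=cv2.imread("pics/top0.png").astype(int);b=cv2.imread("pics/top8.png").astype(int)
for n,(x,y,w,h) in dict(glue=(182,200,45,45),offcut=(162,268,56,52),jar=(410,245,42,42)).items():
    print(n,abs(a-b)[y:y+h,x:x+w].mean().round(2))
cv2.imwrite("pics/t8f.png",b.astype(np.uint8))
E
```

```text
glue 16.56
offcut 18.49
jar 37.8
```

View pics/top8.png

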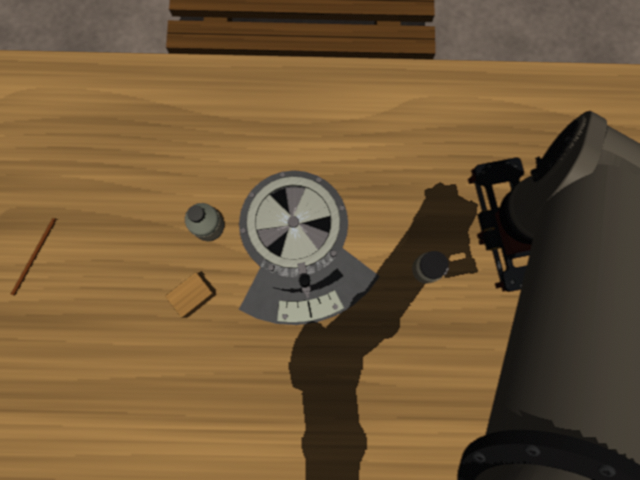

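Glue (205,222), offcut (190,295) and jar (432,266) are at their starting pixels (the raw difference is shadow/brightness).

```bash
python3 -m creep '[0,0,0,0,0,0, 0,0,0,0,0,0, 0,0,0,0,0,0]'; python3 -c "
from workcell import order
print(order.hand_in())"
```

```text
t: 11.7
position: [0.544, -0.2291, 0.2601]
orientation: [0.551, 0.443, 0.552, -0.442]
contact_force: [0.2, 0.1, -0.2]
gripper_width: 0.0007
the job is handed in; nothing more can be done
None
```

I pushed the lever anticlockwise with closed fingers until it hit the open end stop. There the force rose to about 33 N with almost no further movement, and the sectors stood fully open. I then crossed to the other side of the post and pushed the lever back in two stages. The job was handed in at about 11.7 s with the fingers clear of everything.

- **Pointer:** in the last top picture the tip is at 192.5° and the long mark at 192.3°, about 0.5 mm apart along the arc. The first stage had stopped 4–5 mm short, so I added a small nudge.
- **Bystanders:** by eye, the offcut, jar and glue bottle stand at the same pixels as at the start. The plain image difference came out non-zero (17–38 grey levels). I put that down to the arm's shadow and brightness changes and did not test it further.
- **Disagreement:** one hasty reading of the post's angle at the open stop, taken in shadow in the scene camera, came out about 5° low. The pointer tip in the same picture (226.6°) and the force agreed with the stop, expected at 224.8°.

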